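Refit the gas hob's knob and hold it pressed

TASK

The gas hob's black knob has come off. Pry up the clear hinged safety cover over the valve spindle with the spreader's blade (do not touch the cover with the gripper to open it), swing it back until it stays open, and lay the spreader back on the bare counter. Then fit the knob on the spindle with its key flat squarely matched to the spindle's flat, press it right down against the spring and finish while still holding it pressed, leaving everything else on the counter where it is.

Things in the scene. Friction and masses are not known exactly. Their poses are not given: they have to be found in the camera images.
- hob: Steel gas hob fixed to the counter, 300 (x) x 260 (y) x 55 mm high. Origin: centre of its underside. Its -x side is the front, towards the robot; the valve is on its centre line, 75 mm in front of its centre; burner and pan support (up to 85 mm above the counter) in the rear half. Turned by up to 0.2 rad.
- cover (a joint): Angle of the clear plastic safety cover with yellow edging (84 mm wide, 90 g): 0 shut, 2.0 rad fully open (stop). Hinge along the hob's y axis behind the spindle; the front edge swings up and away from the robot. Light hinge: below about 1.3 rad it falls shut, above about 1.4 it falls open by itself. Shut, its roof is 58 mm above the hob's top and it covers the spindle.
- cover_hinge (a point): Middle of the cover's hinge line: 15 mm in front of the hob's centre, 25 mm above the hob's top. Shut, its axes are the hob's; they turn with the cover.
- cover_lip (a point): Middle of the lower front edge of the cover's yellow pry lip: a ledge 60 mm wide (y), 4 thick, standing out 16 mm from the front wall. Shut: its underside (this point) is 12 mm above the hob's top, 122 mm in front of and 13 mm below the hinge line, 13 mm behind the hob's front edge; the gap below it is open from the front. Turns with the cover.
- spindle_tip (a point): Middle of the top of the vertical brass D-spindle, 80.5 mm above the counter, 60 mm in front of the hinge line. 16 mm diameter, with one flat 1 mm from the axis on its +x side. It stands 22.5 mm above a round dial plate (52 mm diameter, 3 thick; a red line points to the flat's side). +x of this point is normal to the flat. It does not turn; a knob turned wrong rides on its top.
- spindle (a joint): How far the spindle is pressed down: 0 up, 0.005 m fully down (stop). Spring: 4 N to start it, 9 N fully down.
- knob: Loose black cast-metal cooker knob, 150 g, upright on the counter, 40 mm high. Origin: centre of underside. Skirt 44 mm diameter, 18 high; grip bar above it 42 long (x), 12 thick (y). Underside: D-socket on the axis, 14.5 deep, 17.4 diameter, its flat 1.6 mm from the axis on the +x side, which a white line on the bar marks. Fully on: origin 14.5 mm below the spindle tip, x axes alike.
- spreader: Palette-knife spreader, 80 g, lying along its x axis: wooden handle 20 wide, 14 high, from x = -75 to 35 mm; steel ferrule to 46; flat blade 26 wide, 2.5 thick, to x = 130 mm, 7 mm above the underside (the handle's mid height). Origin: underside of the handle, near the blade end, within 15 mm of the centre of mass; grip it there.
- spreader_tip (a point): Tip of the spreader's blade, mid thickness: 130 mm along x from the spreader's origin, 7 mm above its underside.
- jar: Bystander: storage jar, 64 mm diameter, 100 mm high; origin at its underside.
- mug: Bystander: white mug, 76 mm diameter, 85 mm high; origin at its underside.
- dish: Bystander: small white dish, 72 mm diameter, 26 mm high, in front of the hob; origin at its underside.
- jar_lid: Bystander: black ring lid, 70 mm diameter, 12 mm high (not the knob), in front of the hob; origin at its underside.
- shaker: Bystander: dark wooden shaker, 42 mm diameter, 85 mm high; origin at its underside.
- tin: Bystander: yellow tin, 60 mm diameter, 90 mm high; origin at its underside.
Things that resemble listed ones, but are neither listed nor needed, are in the scene too. There is more than one size of the knob; the job needs the largest.

How it is judged:
On the way, in this order (a step that is already met when the one before it is completed fails the run):
1. the spreader is raising the cover (more than 0.35 rad open, blade in contact) (value of joint cover between 0.35 and 1.6 rad and contact force between spreader and cover above 0.02 N), for 0.04 s.
2. the cover is open (more than 1.7 rad) (value of joint cover above 1.7 rad), for 0.2 s.
3. the spreader lies released on the counter (height (world z) of spreader below 0.012 m and height (world z) of spreader_tip below 0.025 m and contact force between spreader and the fingers below 0.1 N and contact force between spreader and hob below 0.1 N and linear speed of spreader below 0.03 m/s), for 0.2 s.
4. the knob is keyed fully onto the spindle (z of knob in the frame of spindle_tip below -0.0115 m and horizontal distance between knob and spindle_tip below 0.003 m and angle between the x axis of knob and the x axis of spindle_tip, either way round below 0.3 rad and angle between knob's own z axis and vertical below 0.12 rad), for 0.1 s.
At the end, for the whole second after the job is handed in: Cover over 1.7 rad; spreader lying still on the counter, released, clear of the hob; knob on the spindle, origin over 11.5 mm below its tip, within 3 mm of its axis, x axes within 0.3 rad, upright within 0.12 rad; spindle pressed over 4 mm by the fingers (over 3 N), still (all of step 3 and all of step 4 and value of joint cover above 1.7 rad and value of joint spindle above 0.004 m and contact force between knob and the fingers above 3 N and contact force between knob and spreader below 0.1 N and linear speed of knob below 0.02 m/s); the arm keeps its last pose, push and grip.
It fails at once if the gripper or arm pushes the cover before it is open (over 1 N below 1.5 rad) (value of joint cover below 1.5 rad and contact force between any of the fingers, the arm and cover above 1 N).
It fails at once if a bystander is moved more than 30 mm (distance of any of jar, mug, dish, jar_lid, shaker, tin from where it was at the start of the episode above 0.03 m).
It also fails if it takes over 67 s, if anything falls off the work surface, if the arm or the gripper's body presses on something with over 40 N, if the wrist force passes 120 N, or if a joint passes its speed limit or range.

ROBOT

A 6-joint arm with a two-finger parallel gripper is mounted at the origin on the work surface. World frame = base frame: x ahead of the robot, y to its left, z up, the work surface at z = 0. Lengths are in m, angles in rad, forces in N, time in s.
With the tool pointing down it reaches from about 0.35 to 0.875 m from the base axis. Payload 15.5 kg.
Tool frame: the origin (TCP) lies between the finger pads; the fingertips stand 19 mm ahead of it and the grasp point (between the pads) is the TCP (robot.finger_overhang is the z of the fingertips in the tool frame, in m); z points along the fingers, y is the line along which they close (so a half turn about z gives the same grasp; the last joint's range is limited). The gripper opens to 85 mm and grips with 20 to 120 N. Pads are 22 mm wide; open, the fingers measure 114 mm over their backs; the gripper's body (76 mm by 85 mm) begins 54 mm behind the grasp point. The pads swing forward as they close: fully open they stand 13 mm farther back than shut.
Start: joints at [1.212, 0.494, 1.345, -0, 1.302, -0.096], TCP at [0.162, 0.604, 0.25] pointing down, gripper open.
Joint ranges: [-2.91, 2.91], [-0.82, 2.16], [0.22, 2.67], [-1.22, 4.37], [0.12, 2.79], [-3.08, 3.08]. Speed limits (rad/s): [1.89, 1.89, 2.57, 3.01, 3.01, 3.01].

INTERFACE

Orientations are given as a rotation vector (axis times angle).
In Python, from plant import robot gives the robot as it stands.
- The arm moves only by the tool arm_command, never from a script. Its argument "targets" is text: rows parted by semicolons, each of 7 numbers parted by spaces: the shift along the tool's x, y, z as a fraction of full scale, then the turn, a rotation vector about the tool's x, y, z as a fraction of full scale, then the closure, from -1 (fully open) to 1 (shut). A call has 1 to 20 rows; each row shifts and turns the commanded pose from where the row before left it, along the tool's axes as they then stand; what a row does not reach is not made up. Full scale, the value 1, is 3 cm for a shift and 0.08 rad for a turn. A row lasts 1/10 s, in which the tool goes at most 50 mm and 8.59 degrees, less where a joint would pass 70% of its speed; a pose out of reach is approached as far as the arm can. A call with a number of a shift or a turn outside -1 to 1 is refused whole. A call with a gripper value outside its range is refused whole. The fingers move at their own pace and stop on an object; the grip force is fixed at half the most. Time passes only in rows, so rows that do not move let the fingers close. It gives the time, the measured TCP pose, the force, the opening and the grip force at its end, in the units of the state.
- robot.get_state(): the state, without advancing time (a new reading comes with each control period).
- robot.read_camera(name): name is "scene" or "top" or "wrist"; returns (picture, depth): 420x560x3 uint8, red, green, blue; 420x560 float32, m along the optical axis (not along the pixel's ray), 0 where there is no reading.
- robot.camera_params(name): a dict with "mtx" (3x3 intrinsics, pixels), "dist" ([k1, k2, p1, p2, k3] as OpenCV has them; the pictures are not rectified), "T" (4x4, takes a point from camera to world coordinates). Camera axes: x right, y down, z forward; pixel columns grow to the right and rows downward; lengths in m; the calibration is good to about 2 mm. A picture is of the moment at which its call begins: read the wrist's pose just before it. camera_params takes no time and is no camera call; for the wrist camera it gives the pose at the moment of the call.
- robot.sign_off(): hands the job in; it is judged then, once.
The state is a dict: "t": time; "joint_positions": joint angles; "qd": joint speeds; "effort": joint torques, N m; "eef_pos": TCP position; "tool_rot": TCP orientation; "ft_force": force on the tool from outside, world axes, zero at the start; "ft_torque": the same for the moment, N m; "width": finger opening in m; "gripper_force": force on a finger pad.
Only numpy, scipy, OpenCV 4.12 (cv2) and the standard library are available. Lean on these libraries where they do the work, as an engineer would, in place of code of your own. Each camera call takes 0.05 s, during which the arm holds its last target. There are 200 camera calls.

## Working session

There is one attempt and no reset: what is moved stays moved. The work goes in short steps, Python scripts to look and compute and a tool call to move; the robot and the scene stay as the last step left them, time stands still between calls to the robot, and variables do not carry over. Pictures are saved under pics/ and viewed, at most 10 in all, crops included, and the job is handed in when it is done.

Besides the shell and the picture viewer there is one more tool, called after ">>>" as name(argument=value, ...) on one line, values as JSON. arm_command: Moves the arm, as the interface text tells. Its arguments: {"type":"object","properties":{"targets":{"type":"string"}},"required":["targets"]}

```bash
ls; mkdir -p pics; python3 - <<'E'
from plant import robot
import cv2,numpy as np
s=robot.get_state();print({k:np.round(v,3) for k,v in s.items()})
for n in("scene","top"):
    p,d=robot.read_camera(n);cv2.imwrite(f"pics/{n}0.png",p[:,:,::-1]);np.save(f"{n}0.npy",d)
    c=robot.camera_params(n);print(n,c["mtx"],c["dist"],c["T"].round(3))
print(robot.finger_overhang)
E
```

```text
pics
{'t': np.float64(0.0), 'joint_positions': array([ 1.212,  0.494,  1.346,  0.   ,  1.302, -0.096]), 'qd': array([0.001, 0.001, 0.001, 0.   , 0.001, 0.001]), 'effort': array([-6.0000e-03, -8.8215e+01, -3.8387e+01, -1.0000e-03,  1.0000e-02,
        0.0000e+00]), 'eef_pos': array([0.162, 0.603, 0.25 ]), 'tool_rot': array([-4.120e-01, -3.114e+00,  2.000e-03]), 'ft_force': array([-0.443, -0.205, -0.782]), 'ft_torque': array([ 0.006, -0.03 ,  0.047]), 'gripper_force': np.float64(0.0), 'width': np.float64(0.086)}
scene [[396.76310655   0.         284.76715779]
 [  0.         396.76310655 215.3546584 ]
 [  0.           0.           1.        ]] [-0.00351343  0.          0.          0.          0.        ] [[-0.623  0.536 -0.57   1.178]
 [ 0.782  0.42  -0.46   0.529]
 [-0.007 -0.732 -0.681  0.826]
 [ 0.     0.     0.     1.   ]]
top [[423.68761702   0.         279.51646922]
 [  0.         423.68761702 210.1457453 ]
 [  0.           0.           1.        ]] [-0.1218231  0.         0.         0.         0.       ] [[ 0.023 -0.979  0.205  0.298]
 [-1.    -0.023  0.002 -0.019]
 [ 0.002 -0.205 -0.979  1.337]
 [ 0.     0.     0.     1.   ]]
0.019
```

View pics/top0.png

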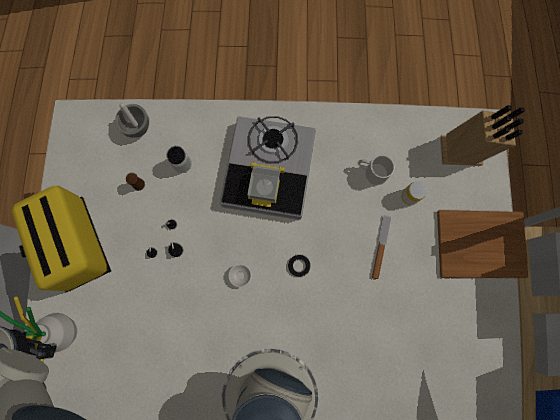

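View pics/scene0.png

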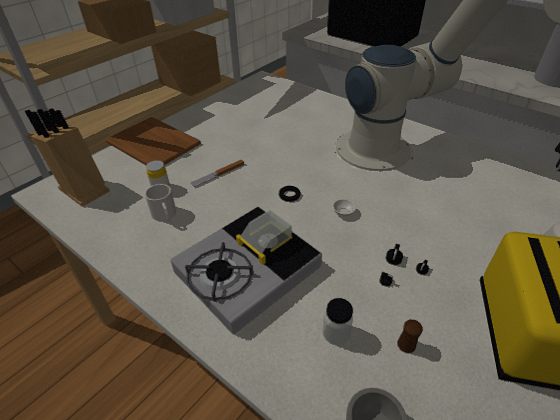

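The top view shows the hob around (268,167), three knobs near (171,224), (175,250) and (151,253) with (175,250) looking largest, and the spreader from its handle end (376,278) to the blade tip (385,217).

```bash
cat > h.py <<'E'
import cv2,numpy as np
from scipy.spatial.transform import Rotation as R
from plant import robot
def ray(c,uv):
    n=cv2.undistortPoints(np.array(uv,float).reshape(-1,1,2),c["mtx"],c["dist"]).reshape(-1,2)
    return np.c_[n,np.ones(len(n))]
def plane(c,uv,z):
    d=ray(c,uv)@c["T"][:3,:3].T; o=c["T"][:3,3]
    return o+d*((z-o[2])/d[:,2])[:,None]
def cloud(c,d):
    v,u=np.mgrid[:d.shape[0],:d.shape[1]]
    p=ray(c,np.c_[u.ravel(),v.ravel()])*d.ravel()[:,None]
    return (p@c["T"][:3,:3].T+c["T"][:3,3]).reshape(*d.shape,3)
def proj(c,P):
    T=np.linalg.inv(c["T"]);return cv2.projectPoints(np.array(P,float).reshape(-1,3),cv2.Rodrigues(T[:3,:3])[0],T[:3,3],c["mtx"],c["dist"])[0].reshape(-1,2)
def rect(P):
    r=cv2.minAreaRect((P[:,:2]*1000).astype(np.float32));b=cv2.boxPoints(r);return r,b
E
python3 - <<'E'
from h import *
c=robot.camera_params("top");d=np.load("top0.npy");im=cv2.imread("pics/top0.png")
P=cloud(c,d);z=P[...,2]
print("table z",np.median(z[290:330,300:340]))
m=np.zeros(z.shape,bool);m[100:230,200:330]=1
h=P[m&(abs(z-.055)<.008)]
print("hob",len(h),np.median(h[:,2]),rect(h))
for n,(u,v,r) in dict(k1=(171,224,8),k2=(175,250,10),k3=(151,253,8)).items():
    q=P[v-r:v+r+1,u-r:u+r+1].reshape(-1,3);print(n,q[:,2].max(),rect(q[q[:,2]>.008])[0],rect(q[q[:,2]>q[:,2].max()-.01])[0])
hsv=cv2.cvtColor(im,cv2.COLOR_BGR2HSV)
s=hsv[205:290,360:400];
m=np.zeros(z.shape,bool);m[205:290,362:398]=((s[...,1]>90))[:,2:]
v,u=np.nonzero(m);q=plane(c,np.c_[u,v],.012);print("handle",len(q),rect(q))
q=P[205:290,362:398].reshape(-1,3);print("spr z>4mm",rect(q[q[:,2]>.0045]),(q[:,2]>.0045).sum())
cv2.imwrite("pics/c1.png",cv2.resize(np.hstack([im[180:290,110:230],im[180:290,330:450]]),None,fx=3,fy=3,interpolation=cv2.INTER_CUBIC))
E
```

```text
table z -0.0013094779052686967
hob 5552 0.053923106854159575 (((720.3394165039062, 22.058074951171875), (260.4983215332031, 318.1626281738281), 81.82344055175781), array([[ 544.3507 ,  -84.24186],
       [ 859.27905, -129.49222],
       [ 896.3281 ,  128.358  ],
       [ 581.3998 ,  173.60837]], dtype=float32))
k1 1.3365172307825024 ((419.9041442871094, 157.74105834960938), (428.84466552734375, 28.106584548950195), 59.2032585144043) ((298.0495910644531, -19.250186920166016), (0.0, 0.0), 0.0)
k2 1.3365172307825024 ((371.5891418457031, 156.2636260986328), (380.4813232421875, 43.344539642333984), 65.8653335571289) ((298.0495910644531, -19.250186920166016), (0.0, 0.0), 0.0)
k3 0.03392987380072743 ((429.1987609863281, 386.7900390625), (29.942689895629883, 28.656028747558594), 24.735610961914062) ((429.3327941894531, 386.21832275390625), (10.573317527770996, 28.809459686279297), 88.66911315917969)Traceback (most recent call last):
  File "<stdin>", line 12, in <module>
ValueError: could not broadcast input array from shape (85,38) into shape (85,36)
```

```bash
cat > a.py <<'E'
from h import *
c=robot.camera_params("top");d=np.load("top0.npy");im=cv2.imread("pics/top0.png")
P=cloud(c,d);z=P[...,2];ok=d>.2
m=np.zeros(z.shape,bool);m[100:230,200:330]=1
h=P[m&(abs(z-.0538)<.003)&ok]
a=-.143;ex=np.array([np.cos(a),np.sin(a)]);ey=np.array([-ex[1],ex[0]])
print("hob",rect(h)[0]); 
X=h[:,:2]@ex;Y=h[:,:2]@ey
print("x hist",np.histogram(X,np.arange(X.min(),X.max()+.005,.005))); print("Y",np.percentile(Y,[0,.5,99.5,100]))
for n,(u,v,r) in dict(k1=(171,224,8),k2=(175,250,10),k3=(151,253,8)).items():
    s=np.s_[v-r:v+r+1,u-r:u+r+1];q=P[s][ok[s]];print(n,q[:,2].max(),rect(q[q[:,2]>.008])[0],rect(q[q[:,2]>q[:,2].max()-.01])[0])
hsv=cv2.cvtColor(im,cv2.COLOR_BGR2HSV)
m=np.zeros(z.shape,bool);m[205:290,362:398]=(hsv[205:290,362:398,1]>90)
v,u=np.nonzero(m);q=plane(c,np.c_[u,v],.012);print("handle",len(q),rect(q))
s=np.s_[205:290,362:398];q=P[s][ok[s]];q=q[q[:,2]>.004];print("spr",rect(q),len(q))
cv2.imwrite("pics/c1.png",cv2.resize(np.hstack([im[180:290,110:230],im[180:290,330:450]]),None,fx=3,fy=3,interpolation=cv2.INTER_CUBIC))
E
python3 a.py
```

```text
hob ((720.460205078125, 22.193130493164062), (259.0110778808594, 317.7514343261719), 81.89973449707031)
x hist (array([ 67, 101, 105,  88,  74,  76,  67,  69,  67,  61,  57,  60,  61,
        56,  57,  60,  64,  63,  63,  61,  64,  64,  64,  62,  55,  64,
        47,  48,  51,  61,  82,  87,  72,  81,  94,  78,  80,  80,  66,
        62,  56,  53,  56,  53,  48,  48,  50,  44,  52,  55,  50,  53,
        55,  65,  52,  60,  64,  68,  68,  61,   7,   0,   1,   2]), array([0.55120104, 0.55620104, 0.56120104, 0.56620104, 0.57120104,
       0.57620104, 0.58120104, 0.58620104, 0.59120104, 0.59620104,
       0.60120104, 0.60620104, 0.61120104, 0.61620104, 0.62120104,
       0.62620104, 0.63120104, 0.63620104, 0.64120104, 0.64620104,
       0.65120104, 0.65620104, 0.66120104, 0.66620104, 0.67120104,
       0.67620104, 0.68120104, 0.68620104, 0.69120104, 0.69620104,
       0.70120104, 0.70620104, 0.71120104, 0.71620104, 0.72120104,
       0.72620104, 0.73120104, 0.73620104, 0.74120104, 0.74620104,
       0.75120104, 0.75620104, 0.76120104, 0.76620104, 0.77120104,
       0.77620104, 0.7812010
[... 791 characters left out ...]
00390625), (29.942689895629883, 28.656028747558594), 24.735610961914062) ((429.3327941894531, 386.21832275390625), (10.573317527770996, 28.809459686279297), 88.66911315917969)
handle 218 (((418.3930969238281, -329.90093994140625), (19.840087890625, 109.28311157226562), 77.71761322021484), array([[ 362.89194, -327.97003],
       [ 469.67368, -351.21783],
       [ 473.89426, -331.83185],
       [ 367.11252, -308.58405]], dtype=float32))
spr (((467.6389465332031, -337.3033752441406), (265.7346496582031, 113.12036895751953), 0.3895586133003235), array([[ 334.39014, -281.6479 ],
       [ 335.15924, -394.76562],
       [ 600.88776, -392.95886],
       [ 600.11865, -279.84113]], dtype=float32)) 495
```

View pics/c1.png

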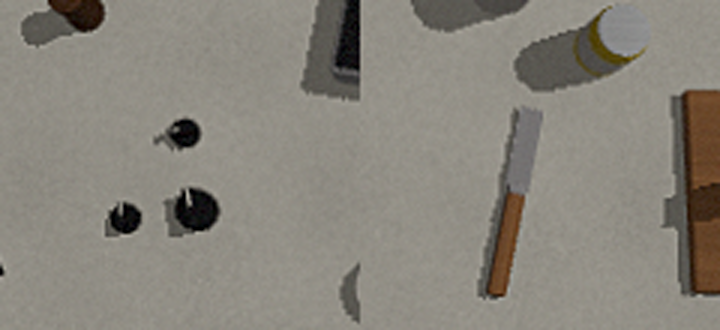

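The crop confirms the big knob, with its white line pointing up-left, and the spreader with its blade up. Next I go to a waypoint by the hob and look with the wrist camera.

```bash
cat >> h.py <<'E'
def go(p,yaw,s=None,frm=None):
    """p: TCP target; yaw: world angle of spreader/knob x (tool x = opposite). prints turn (units about tool xyz) then shift units in the turned tool frame"""
    s=s or robot.get_state(); Rc=R.from_rotvec(s["tool_rot"]); x=-np.array([np.cos(yaw),np.sin(yaw),0]);z=np.array([0,0,-1.])
    Rt=R.from_matrix(np.c_[x,np.cross(z,x),z]); f=s["eef_pos"] if frm is None else np.array(frm)
    print("turn",((Rc.inv()*Rt).as_rotvec()/.08).round(2),"shift",(Rt.inv().apply(np.array(p)-f)/.03).round(2))
E
python3 - <<'E'
from h import *
go([.50,.05,.27],-.2144)
go([.438,-.334,.15],-.2144,frm=[.5,.05,.27])
E
```

```text
turn [-0.01 -0.   -0.6 ] shift [-14.92 -15.62  -0.67]
turn [-0.01 -0.   -0.6 ] shift [ -0.7  -12.95   4.  ]
```

>>> arm_command(targets="-0.5 -0.5 0 0 0 -0.6 -1;-0.9 -0.93 0 0 0 0 -1;-0.9 -0.93 0 0 0 0 -1;-0.9 -0.93 0 0 0 0 -1;-0.9 -0.93 0 0 0 0 -1;-0.9 -0.93 0 0 0 0 -1;-0.9 -0.93 0 0 0 0 -1;-0.9 -0.93 0 0 0 0 -1;-0.9 -0.93 -0.1 0 0 0 -1;-0.9 -0.93 -0.2 0 0 0 -1;-0.9 -0.93 -0.2 0 0 0 -1;-0.9 -0.93 -0.2 0 0 0 -1;-0.9 -0.93 0 0 0 0 -1;-0.9 -0.93 0 0 0 0 -1;-0.9 -0.93 0 0 0 0 -1;-0.9 -0.93 0 0 0 0 -1;-0.9 -0.93 0 0 0 0 -1;0 0 0 0 0 0 -1;0 0 0 0 0 0 -1")

```text
t: 2.0
eef_pos: [0.4999, 0.0563, 0.2709]
tool_rot: [-0.339, -3.122, -0.0]
ft_force: [-0.3, -0.4, -0.9]
width: 0.0854
gripper_force: 0.0
```

```bash
python3 - <<'E'
from h import *
s=robot.get_state();print(s["t"],s["eef_pos"],s["tool_rot"],s["joint_positions"].round(2))
c=robot.camera_params("wrist");p,d=robot.read_camera("wrist");cv2.imwrite("pics/w1.png",p[:,:,::-1]);np.savez("w1.npz",d=d,**c)
print(c["T"].round(3))
P=cloud(c,d);z=P[...,2];h=P[(abs(z-.055)<.003)&(d>.1)]
print("hob",len(h),np.median(h[:,2]),rect(h)[0])
go([.438,-.334,.12],-.2144)
E
```

```text
2.0 [0.49987866 0.05630474 0.27087808] [-3.39404124e-01 -3.12227767e+00 -2.76942235e-05] [-0.01  0.3   1.61  0.    1.23 -1.36]
[[ 0.215  0.938  0.272  0.43 ]
 [ 0.977 -0.206 -0.06   0.072]
 [-0.     0.278 -0.96   0.396]
 [ 0.     0.     0.     1.   ]]
hob 13433 0.0563339523848948 ((661.4002685546875, 33.9151611328125), (596.3310546875, 205.62290954589844), 84.57781219482422)
turn [-0.   -0.01 -0.01] shift [ -0.77 -13.17   5.03]
```

View pics/w1.png

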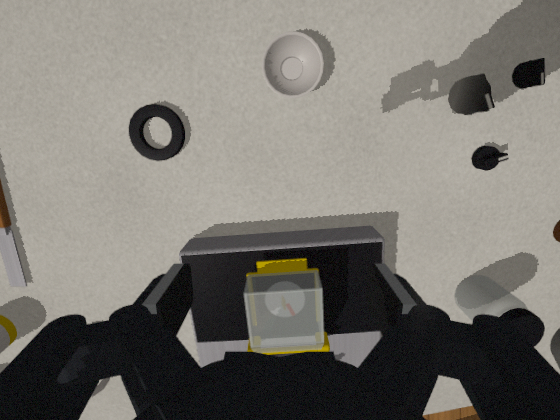

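The wrist view shows the hob's front edge from (187,252) to (383,240), the yellow lip at (257..307, 260..272), and the dial disc with its red line near (285,300).

```bash
python3 - <<'E'
from h import *
w=np.load("w1.npz");c={k:w[k] for k in("mtx","dist","T")};im=cv2.imread("pics/w1.png");hsv=cv2.cvtColor(im,cv2.COLOR_BGR2HSV)
m=(hsv[...,1]>120)&(abs(hsv[...,0].astype(int)-27)<8)&(hsv[...,2]>80); m[:250]=0;m[282:]=0;m[:,:240]=0;m[:,330:]=0
v,u=np.nonzero(m);u0,u1=u.min(),u.max();print(u0,u1,v.min(),v.max())
top=np.array([[a,v[u==a].min()] for a in range(u0+4,u0+46)])
q=plane(c,top,.069);k=np.polyfit(q[:,1],q[:,0],1);print("lip front edge mid",q.mean(0),"yaw",-np.arctan(k[0]))
q=plane(c,np.c_[u,v],.071);print("lip rect",rect(q)[0])
f=plane(c,[(191,252),(285,246),(378,240)],.055);print("front edge guess",f, np.arctan2(f[2,0]-f[0,0],-(f[2,1]-f[0,1])))
g=cv2.cvtColor(im,cv2.COLOR_BGR2GRAY)
print(g[232:262,220],g[228:258,350])
ym=(hsv[...,1]>120)&(abs(hsv[...,0].astype(int)-27)<8)&(hsv[...,2]>80);ym[:325]=0;ym[:,:240]=0;ym[:,335:]=0;v,u=np.nonzero(ym);print("hinge strip px",u.min(),u.max(),v.min(),v.max())
a=-.143;ex=np.array([np.cos(a),np.sin(a)]);C=np.array([.7131,.0231]);
for n,x,z in(("lip",-.137,.067),("lipcorner",-.137,.071),("spindle",-.075,.0805),("front",-.15,.055)):
    p=[*(C+x*ex),z];print(n,np.round(p,4),proj(c,p))
E
```

```text
246 318 258 276
lip front edge mid [0.57842065 0.02890675 0.069     ] yaw 0.0912673911415503
lip rect ((585.5216674804688, 40.55744171142578), (87.50201416015625, 18.67273712158203), 82.93701934814453)
front edge guess [[ 0.55044523 -0.066676    0.055     ]
 [ 0.56758576  0.0493883   0.055     ]
 [ 0.58460864  0.16288128  0.055     ]] 2.9938539995951388
[112 111 112 112  82  74  73  77  71  74  74  77  76  73  74  75  87 101
 112 124 119  58  33  35  39  33  33  32  32  37] [ 72  76  70  72  70  74  73  74  76  73  69  82  98 112 120 115  27  23
  19  23  26  20  25  19  27  26  27  26  26  23]
hinge strip px 247 329 332 354
lip [0.5775 0.0426 0.067 ] [[281.42333636 258.37181065]]
lipcorner [0.5775 0.0426 0.071 ] [[281.44867106 259.77954654]]
spindle [0.6389 0.0338 0.0805] [[285.10940262 309.31151303]]
front [0.5646 0.0445 0.055 ] [[280.59820677 244.61782622]]
```

>>> arm_command(targets="-0.05 -0.95 0 0 0 0 -1;-0.05 -0.95 0.2 0 0 0 -1;-0.05 -0.95 0.2 0 0 0 -1;-0.05 -0.95 0.2 0 0 0 -1;-0.05 -0.95 0.2 0 0 0 -1;-0.05 -0.95 0.2 0 0 0 -1;-0.05 -0.95 0.4 0 0 0 -1;-0.06 -0.95 0.4 0 0 0 -1;-0.06 -0.95 0.5 0 0 0 -1;-0.06 -0.95 0.5 0 0 0 -1;-0.06 -0.95 0.5 0 0 0 -1;-0.06 -0.95 0.5 0 0 0 -1;-0.06 -0.95 0.5 0 0 0 -1;-0.06 -0.82 0.5 0 0 0 -1;0 0 0 0 0 0 -1;0 0 0 0 0 0 -1")

```text
t: 3.65
eef_pos: [0.4382, -0.333, 0.1271]
tool_rot: [-0.336, -3.123, -0.001]
ft_force: [-0.1, 0.1, -0.3]
width: 0.0855
gripper_force: 0.0
```

```bash
python3 - <<'E'
from h import *
s=robot.get_state();print(s["t"],s["eef_pos"],s["tool_rot"],s["joint_positions"].round(2))
c=robot.camera_params("wrist");p,d=robot.read_camera("wrist");cv2.imwrite("pics/w2.png",p[:,:,::-1]);np.savez("w2.npz",d=d,**c)
im=p[:,:,::-1].copy();hsv=cv2.cvtColor(im,cv2.COLOR_BGR2HSV)
m=((hsv[...,1]>90)&(hsv[...,0]<20)&(hsv[...,2]>50)).astype(np.uint8)
n,l,st,ce=cv2.connectedComponentsWithStats(m);i=1+st[1:,4].argmax();print(st[i],ce[i])
v,u=np.nonzero(l==i);q=plane(c,np.c_[u,v],.010);print("handle",rect(q))
a=-.2144;print(proj(c,[[.438,-.334,.014],[.438+.130*np.cos(a),-.334+.13*np.sin(a),.007],[.438-.075*np.cos(a),-.334-.075*np.sin(a),.014]]))
go([.438,-.334,.022],-.2144)
E
```

```text
3.65 [ 0.43824893 -0.33300382  0.12713733] [-3.36470549e-01 -3.12279140e+00 -1.29116641e-03] [-0.76  0.54  1.66  0.    0.93 -2.11]
[   0  189   99  184 9847] [ 32.66741139 274.96750279]
handle (((474.2362060546875, -566.2184448242188), (98.33758544921875, 214.32472229003906), 61.28367233276367), array([[ 356.62952, -557.85126],
       [ 544.59424, -660.82855],
       [ 591.8429 , -574.58563],
       [ 403.87817, -471.60834]], dtype=float32))
[[277.12646885 217.49312936]
 [277.44253359 341.34312146]
 [276.93817469 124.11356709]]
turn [ 0.01 -0.    0.  ] shift [ 0.01 -0.04  3.52]
```

View pics/w2.png

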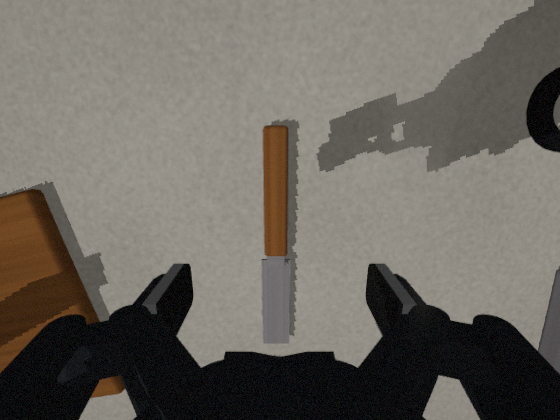

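The spreader is seen from handle end (276,125) to tip (276,343), within 2 px of the prediction, so I descend and grip.

>>> arm_command(targets="0 -0.04 0.8 0 0 0 -1;0 0 0.8 0 0 0 -1;0 0 0.8 0 0 0 -1;0 0 0.8 0 0 0 -1;0 0 0.28 0 0 0 -1;0 0 0 0 0 0 1;0 0 0 0 0 0 1;0 0 0 0 0 0 1;0 0 0 0 0 0 1;0 0 0 0 0 0 1;0 0 0 0 0 0 1;0 0 0 0 0 0 1;0 0 0 0 0 0 1")

```text
t: 5.0
eef_pos: [0.4383, -0.3354, 0.0239]
tool_rot: [0.337, 3.122, -0.001]
ft_force: [-1.1, 2.5, 13.9]
width: 0.0179
gripper_force: 58.8
```

```bash
python3 - <<'E'
from h import *
go([.4192,.066,.10],-.145,frm=[.4383,-.3354,.11])
E
```

```text
turn [-0.01  0.01 -0.87] shift [ 2.56 13.15  0.33]
```

>>> arm_command(targets="0 0 -0.5 0 0 0 1;0 0 -0.8 0 0 0 1;0 0 -0.8 0 0 0 1;0 0 -0.8 0 0 0 1;0 0 0 0 0 0 1;0 0 0 0 0 0 1")

```text
t: 5.6
eef_pos: [0.4381, -0.3353, 0.1103]
tool_rot: [0.337, 3.123, -0.001]
ft_force: [-0.3, -0.1, -0.3]
width: 0.0181
gripper_force: 59.5
```

>>> arm_command(targets="0 0 0 0 0 -0.87 1;0.17 0.5 0 0 0 0 1;0.17 0.9 0 0 0 0 1;0.17 0.9 0 0 0 0 1;0.17 0.9 0 0 0 0 1;0.17 0.9 0 0 0 0 1;0.17 0.9 0 0 0 0 1;0.17 0.9 0 0 0 0 1;0.17 0.9 0 0 0 0 1;0.17 0.9 0 0 0 0 1;0.17 0.9 0 0 0 0 1;0.17 0.9 0 0 0 0 1;0.17 0.9 0 0 0 0 1;0.17 0.9 0 0 0 0 1;0.17 0.9 0.1 0 0 0 1;0.17 0.9 0.2 0 0 0 1;0 0 0 0 0 0 1;0 0 0 0 0 0 1")

```text
t: 7.4
eef_pos: [0.418, 0.0653, 0.1004]
tool_rot: [-0.227, -3.132, 0.0]
ft_force: [-0.2, -0.0, 0.2]
width: 0.018
gripper_force: 59.5
```

```bash
cat > look.py <<'E'
from h import *
import sys
n=sys.argv[1];cam=sys.argv[2]
s=robot.get_state();print(s["t"],s["eef_pos"],s["tool_rot"],s["joint_positions"].round(2))
c=robot.camera_params(cam);p,d=robot.read_camera(cam);cv2.imwrite(f"pics/{n}.png",p[:,:,::-1]);np.savez(f"{n}.npz",d=d,**c)
E
python3 look.py w3 wrist; python3 - <<'E'
from h import *
w=np.load("w3.npz");c={k:w[k] for k in("mtx","dist","T")}
s=robot.get_state();a=-.145;ex=np.array([np.cos(a),np.sin(a),0]);C=np.array([.7131,.0231,0])
t=s["eef_pos"]+.13*ex;t[2]-=.017
print("tip pred",t,proj(c,t),"lip",proj(c,C-.137*ex+[0,0,.067]))
go([.4192,.066,.078],-.145)
E
```

```text
7.4 [0.41804204 0.06533989 0.10040356] [-2.26567220e-01 -3.13182644e+00  2.44216626e-04] [ 0.01  0.47  1.99 -0.    0.68 -1.41]
tip pred [0.54705204 0.04597796 0.08359343] [[277.41729023 447.13583663]] lip [[279.39167476 453.58526433]]
turn [-0.   -0.01 -0.  ] shift [-0.02  0.04  0.75]
```

View pics/w3.png

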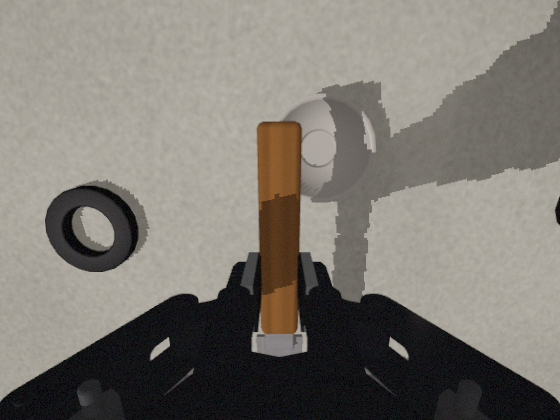

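>>> arm_command(targets="0 0.04 0.4 0 0 0 1;0 0 0.35 0 0 0 1;-0.4 0 0 0 0 0 1;0 0 0 0 0 0 1;0 0 0 0 0 0 1")

```text
t: 7.95
eef_pos: [0.4319, 0.0638, 0.0788]
tool_rot: [0.229, 3.132, 0.0]
ft_force: [0.3, 0.2, -0.9]
width: 0.018
gripper_force: 59.5
```

```bash
python3 look.py s1 scene; python3 - <<'E'
from h import *
w=np.load("s1.npz");c={k:w[k] for k in("mtx","dist","T")};im=cv2.imread("pics/s1.png")
s=robot.get_state();a=-.145;ex=np.array([np.cos(a),np.sin(a),0]);ey=np.array([-ex[1],ex[0],0]);C=np.array([.7131,.0231,0])
t=s["eef_pos"]+.13*ex;t[2]-=.017
u0,v0=190,165
for n,p in dict(tip=t,tipL=t+.013*ey,tipR=t-.013*ey,lipL=C-.137*ex+.03*ey+[0,0,.067],lipR=C-.137*ex-.03*ey+[0,0,.067],frontL=C-.15*ex+.13*ey+[0,0,.055]).items():
    q=proj(c,p)[0];print(n,p.round(4),q.round(1),((q-[u0,v0])*5).round())
cv2.imwrite("pics/s1c.png",cv2.resize(im[v0:v0+115,u0:u0+155],None,fx=5,fy=5,interpolation=cv2.INTER_CUBIC))
E
```

```text
7.95 [0.43188048 0.06375975 0.07877243] [2.29376611e-01 3.13231670e+00 7.29627541e-05] [ 0.01  0.52  1.98 -0.    0.64 -1.41]
tip [0.5601 0.0451 0.0618] [289.3 224.6] [497. 298.]
tipL [0.562  0.058  0.0618] [292.6 227. ] [513. 310.]
tipR [0.5582 0.0323 0.0618] [286.1 222.2] [481. 286.]
lipL [0.5819 0.0726 0.067 ] [292.4 232.1] [512. 335.]
lipR [0.5732 0.0132 0.067 ] [277.3 220.9] [437. 279.]
frontL [0.5835 0.1734 0.055 ] [322.8 252.8] [664. 439.]
```

View pics/s1c.png

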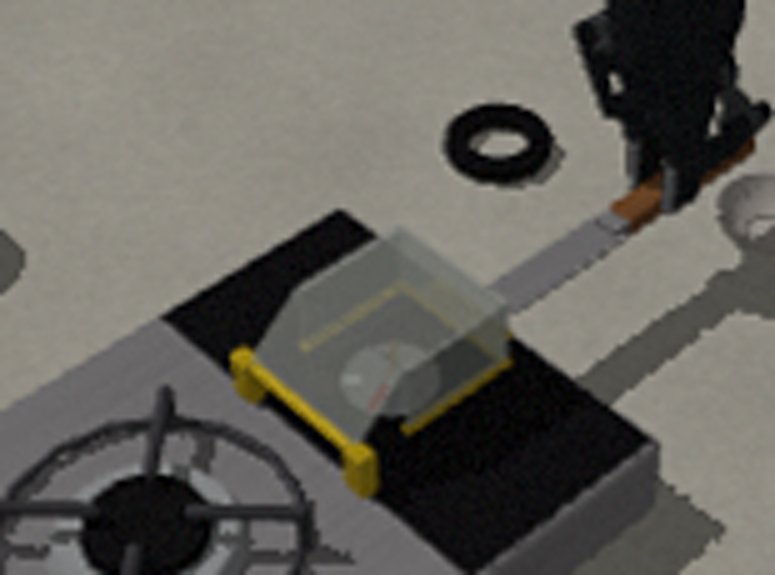

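The scene crop shows the blade ending just short of the lip near (505,318), at gap height and in line with it. Insert.

>>> arm_command(targets="-0.25 0 0.02 0 0 0 1;-0.25 0 0 0 0 0 1;-0.25 0 0 0 0 0 1;-0.25 0 0 0 0 0 1;0 0 0 0 0 0 1;0 0 0 0 0 0 1")

```text
t: 8.6
eef_pos: [0.4608, 0.0599, 0.0777]
tool_rot: [-0.228, -3.133, 0.0]
ft_force: [0.0, -0.5, -1.6]
width: 0.018
gripper_force: 59.5
```

>>> arm_command(targets="0 0 -0.22 0 0 0 1;0 0 -0.22 0 0 0 1;-0.16 0 -0.16 0 0 0 1;-0.16 0 -0.16 0 0 0 1;-0.16 0 -0.16 0 0 0 1;-0.09 0 -0.23 0 0 0 1;-0.09 0 -0.23 0 0 0 1;-0.09 0 -0.23 0 0 0 1;-0.09 0 -0.23 0 0 0 1;0 0 0 0 0 0 1")

```text
t: 9.6
eef_pos: [0.4867, 0.0562, 0.134]
tool_rot: [0.228, 3.131, 0.0]
ft_force: [-0.5, -0.5, -0.7]
width: 0.0181
gripper_force: 59.4
```

```bash
python3 look.py s2 scene; python3 - <<'E'
from h import *
im=cv2.imread("pics/s2.png");u0,v0=190,140
cv2.imwrite("pics/s2c.png",cv2.resize(im[v0:v0+130,u0:u0+155],None,fx=4,fy=4,interpolation=cv2.INTER_CUBIC))
E
```

```text
9.6 [0.48670565 0.05618721 0.13396336] [2.27728359e-01 3.13141690e+00 1.73140916e-04] [-0.01  0.47  1.81 -0.    0.86 -1.43]
```

View pics/s2c.png

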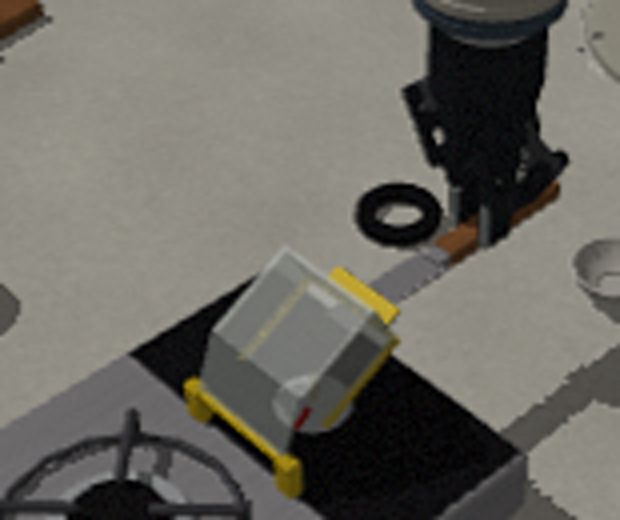

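The cover is lifted about 0.5 rad on the blade, with the lip at (365,293) and the blade under it. Continue through D to H.

>>> arm_command(targets="-0.21 0 -0.2 0 0 0 1;-0.21 0 -0.2 0 0 0 1;-0.21 0 -0.2 0 0 0 1;-0.21 0 -0.2 0 0 0 1;-0.29 0 -0.17 0 0 0 1;-0.29 0 -0.17 0 0 0 1;-0.29 0 -0.17 0 0 0 1;-0.29 0 -0.17 0 0 0 1;-0.28 0 -0.09 0 0 0 1;-0.28 0 -0.09 0 0 0 1;-0.28 0 -0.09 0 0 0 1;-0.3 0 0 0 0 0 1;-0.3 0 0 0 0 0 1;-0.3 0 0 0 0 0 1;-0.3 0 0 0 0 0 1;0 0 0 0 0 0 1;0 0 0 0 0 0 1;0 0 0 0 0 0 1")

```text
t: 11.45
eef_pos: [0.6053, 0.0388, 0.1854]
tool_rot: [-0.228, -3.133, 0.0]
ft_force: [0.2, 0.3, -0.3]
width: 0.018
gripper_force: 59.5
```

```bash
python3 look.py s3 scene; python3 - <<'E'
from h import *
im=cv2.imread("pics/s3.png");u0,v0=190,140
cv2.imwrite("pics/s3c.png",cv2.resize(im[v0:v0+130,u0:u0+155],None,fx=4,fy=4,interpolation=cv2.INTER_CUBIC))
E
```

```text
11.45 [0.60533805 0.03875047 0.18543333] [-2.27757334e-01 -3.13289198e+00  3.39738759e-05] [-0.03  0.54  1.47 -0.    1.14 -1.46]
```

View pics/s3c.png

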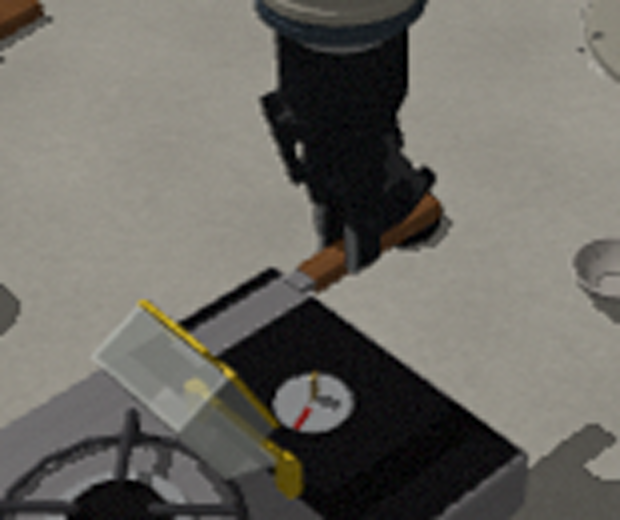

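The cover is fully open at the back, with the spindle and dial exposed near (313,403). Withdraw and bring the spreader back to its old place.

```bash
python3 - <<'E'
from h import *
p=np.array([.6053,.0388,.1854])-.135*np.array([np.cos(.145),-np.sin(.145),0]);print(p)
go([.438,-.3345,.10],-.2144,frm=p)
E
```

```text
[0.4717167  0.05830648 0.1854    ]
turn [-0.   -0.    0.87] shift [ -1.69 -13.03   2.85]
```

>>> arm_command(targets="0.5 0 0 0 0 0 1;0.8 0 0 0 0 0 1;0.8 0 0 0 0 0 1;0.8 0 0 0 0 0 1;0.8 0 0 0 0 0 1;0.8 0 0 0 0 0 1")

```text
t: 12.1
eef_pos: [0.4709, 0.0584, 0.1856]
tool_rot: [0.228, 3.133, 0.0]
ft_force: [0.0, -1.0, -1.2]
width: 0.0181
gripper_force: 59.5
```

>>> arm_command(targets="0 -0.4 0 0 0 0.87 1;-0.12 -0.9 0 0 0 0 1;-0.12 -0.9 0 0 0 0 1;-0.12 -0.9 0 0 0 0 1;-0.12 -0.9 0 0 0 0 1;-0.12 -0.9 0 0 0 0 1;-0.12 -0.9 0.1 0 0 0 1;-0.12 -0.9 0.2 0 0 0 1;-0.12 -0.9 0.3 0 0 0 1;-0.12 -0.9 0.3 0 0 0 1;-0.12 -0.9 0.3 0 0 0 1;-0.12 -0.9 0.4 0 0 0 1;-0.12 -0.9 0.4 0 0 0 1;-0.12 -0.9 0.4 0 0 0 1;-0.12 -0.9 0.4 0 0 0 1;0 0 0 0 0 0 1;0 0 0 0 0 0 1")

```text
t: 13.8
eef_pos: [0.4387, -0.3336, 0.1013]
tool_rot: [-0.338, -3.123, -0.001]
ft_force: [0.2, 0.8, 0.0]
width: 0.0182
gripper_force: 59.5
```

```bash
python3 - <<'E'
from h import *
go([.438,-.3345,.026],-.2144)
E
```

```text
turn [ 0.01 -0.01 -0.02] shift [ 0.02 -0.03  2.51]
```

>>> arm_command(targets="0 0 0.7 0 0 0 1;0 0 0.7 0 0 0 1;0 0 0.7 0 0 0 1;0 0 0.3 0 0 0 1;0 0 0.13 0 0 0 1;0 0 0 0 0 0 1;0 0 0 0 0 0 -1;0 0 0 0 0 0 -1;0 0 0 0 0 0 -1;0 0 0 0 0 0 -1;0 0 0 0 0 0 -1;0 0 0 0 0 0 -1;0 0 -0.3 0 0 0 -1;0 0 -0.8 0 0 0 -1;0 0 -0.8 0 0 0 -1;0 0 -0.8 0 0 0 -1;0 0 0 0 0 0 -1;0 0 0 0 0 0 -1")

```text
t: 15.6
eef_pos: [0.4392, -0.3339, 0.1073]
tool_rot: [0.337, 3.122, -0.001]
ft_force: [0.1, -0.4, 0.2]
width: 0.0851
gripper_force: 0.0
```

```bash
python3 look.py w4 wrist; python3 - <<'E'
from h import *
w=np.load("w4.npz");c={k:w[k] for k in("mtx","dist","T")};im=cv2.imread("pics/w4.png");hsv=cv2.cvtColor(im,cv2.COLOR_BGR2HSV)
m=((hsv[...,1]>90)&(hsv[...,0]<20)&(hsv[...,2]>50)).astype(np.uint8);m[:,:220]=0;m[:,340:]=0
v,u=np.nonzero(m);print("handle",rect(plane(c,np.c_[u,v],.012))[0])
P=cloud(c,w["d"]);q=P[120:345,255:300].reshape(-1,3);print("z range spreader",np.percentile(q[:,2],[50,90,99]))
# turn -> knob yaw
go([.44,.310,.22],.215)
E
```

```text
15.6 [ 0.4392399  -0.33386136  0.10732797] [ 3.36636494e-01  3.12245678e+00 -1.26677715e-03] [-0.76  0.57  1.68 -0.    0.89 -2.11]
handle ((419.7325439453125, -328.84307861328125), (19.575416564941406, 108.96161651611328), 77.81474304199219)
z range spreader [0.00905417 0.01526515 0.01625779]
turn [ 0.    0.   -5.37] shift [-4.61 20.95 -3.78]
```

```bash
python3 - <<'E'
from h import *
go([.47,.056,.27],-.145)
E
```

```text
turn [ 0.    0.   -0.87] shift [ 0.85 13.   -5.45]
```

>>> arm_command(targets="0 0.3 -0.6 0 0 -0.87 -1;0.06 0.8 -0.6 0 0 0 -1;0.06 0.8 -0.6 0 0 0 -1;0.06 0.8 -0.6 0 0 0 -1;0.06 0.8 -0.6 0 0 0 -1;0.06 0.8 -0.6 0 0 0 -1;0.06 0.8 -0.6 0 0 0 -1;0.06 0.9 -0.6 0 0 0 -1;0.06 0.9 -0.6 0 0 0 -1;0.06 0.9 0 0 0 0 -1;0.06 0.9 0 0 0 0 -1;0.06 0.9 0 0 0 0 -1;0.06 0.9 0 0 0 0 -1;0.06 0.9 0 0 0 0 -1;0.06 0.9 0 0 0 0 -1;0.06 0.7 0 0 0 0 -1;0 0 0 0 0 0 -1;0 0 0 0 0 0 -1;0 0 0 0 0 0 -1")

```text
t: 17.55
eef_pos: [0.4692, 0.0554, 0.2682]
tool_rot: [-0.228, -3.132, 0.0]
ft_force: [0.4, -0.5, -0.5]
width: 0.0856
gripper_force: 0.0
```

```bash
python3 look.py w5 wrist; python3 - <<'E'
from h import *
w=np.load("w5.npz");c={k:w[k] for k in("mtx","dist","T")};im=cv2.imread("pics/w5.png");hsv=cv2.cvtColor(im,cv2.COLOR_BGR2HSV)
a=-.145;ex=np.array([np.cos(a),np.sin(a),0]);C=np.array([.7131,.0231,0]);sp=C-.075*ex
q=proj(c,[sp+[0,0,.0805],sp+[0,0,.058],sp+.02*ex+[0,0,.058]]);print(q)
P=cloud(c,w["d"]);ok=w["d"]>.1
m=ok&(abs(P[...,0]-sp[0])<.02)&(abs(P[...,1]-sp[1])<.02)&(abs(P[...,2]-.0805)<.006);pts=P[m]
print("tip pts",len(pts),pts.mean(0),rect(pts)[0])
u,v=q[1].astype(int);r=60;cr=im[v-r:v+r,u-r:u+r];cv2.imwrite("pics/w5c.png",cv2.resize(cr,None,fx=5,fy=5,interpolation=cv2.INTER_CUBIC))
# dial plate: bright grey within the black panel
b=((hsv[...,1]<60)&(hsv[...,2]>90)).astype(np.uint8)
n,l,st,ce=cv2.connectedComponentsWithStats(b)
for i in range(1,n):
    if st[i,4]>150 and abs(ce[i]-q[1]).max()<60:
        cnt=max(cv2.findContours((l==i).astype(np.uint8),0,1)[0],key=cv2.contourArea);cnt=cv2.convexHull(cnt);print(st[i],rect(plane(c,cnt.reshape(-1,2),.058))[0])
print("offset",u-r,v-r)
red=(hsv[...,1]>140)&((hsv[...,0]<8)|(hsv[...,0]>172))&(hsv[...,2]>60);red[:v-r]=0;red[v+r:]=0;red[:,:u-r]=0;red[:,u+r:]=0
vv,uu=np.nonzero(red);rp=plane(c,np.c_[uu,vv],.058);print("red",len(rp),rp.mean(0),rect(rp)[0])
br=(hsv[...,1]>70)&(abs(hsv[...,0].astype(int)-22)<8)&(hsv[...,2]>60);br[:v-r]=0;br[v+r:]=0;br[:,:u-r]=0;br[:,u+r:]=0
vv,uu=np.nonzero(br);print("brass",len(uu),rect(plane(c,np.c_[uu,vv],.0805))[0])
E
```

```text
17.55 [0.46922642 0.05538694 0.26816101] [-2.28380508e-01 -3.13239444e+00  4.61801737e-04] [-0.01  0.26  1.68 -0.    1.2  -1.43]
[[281.38138954 331.61421097]
 [281.25938749 320.48949506]
 [281.23324508 333.20188599]]
tip pts 19 [0.63421133 0.03215514 0.0786955 ] ((634.538330078125, 32.05633544921875), (9.261667251586914, 1.221664309501648), 13.883247375488281)
[191 267 177   5 742] ((564.5358276367188, 41.747642517089844), (219.88124084472656, 5.564985752105713), 81.67595672607422)
[261 303  40  35 990] ((638.62841796875, 32.91304016113281), (51.49445724487305, 52.61857986450195), 82.89643096923828)
offset 221 260
red 45 [0.65576236 0.03760665 0.058     ] ((655.7786865234375, 37.419315338134766), (20.744836807250977, 4.3262128829956055), 14.844441413879395)
brass 37 ((628.9979248046875, 33.007652282714844), (3.7176578044891357, 20.454030990600586), 81.77696228027344)
```

View pics/w5c.png

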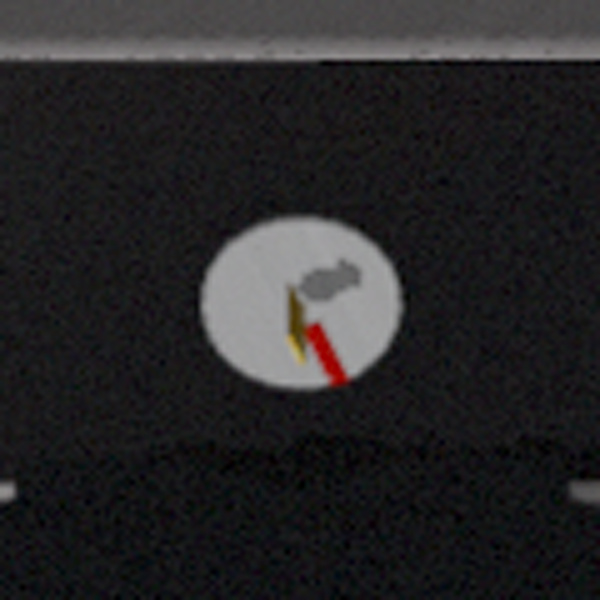

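The crop shows the grey dial centred near (302,303), and the red line pointing down-right to (340,380). So the spindle flat is turned to about +0.26 rad in world, not along the hob axis. I take one closer measurement in the final orientation.

```bash
python3 - <<'E'
from h import *
go([.571,.0148,.15],.262)
E
```

```text
turn [-0.   -0.01 -5.1 ] shift [-2.93 -2.18  3.94]
```

>>> arm_command(targets="0 0 0.3 0 0 -0.85 -1;0 0 0.3 0 0 -0.85 -1;0 0 0.3 0 0 -0.85 -1;0 0 0.3 0 0 -0.85 -1;0 0 0.3 0 0 -0.85 -1;0 0 0.3 0 0 -0.85 -1;-0.6 -0.44 0.5 0 0 0 -1;-0.6 -0.44 0.5 0 0 0 -1;-0.6 -0.44 0.5 0 0 0 -1;-0.6 -0.44 0.5 0 0 0 -1;-0.53 -0.42 0.14 0 0 0 -1;0 0 0 0 0 0 -1;0 0 0 0 0 0 -1;0 0 0 0 0 0 -1")

```text
t: 19.0
eef_pos: [0.5706, 0.0155, 0.1505]
tool_rot: [0.411, -3.114, -0.0]
ft_force: [-0.5, 0.4, 0.5]
width: 0.0857
gripper_force: 0.0
```

```bash
python3 look.py w6 wrist; cat > dial.py <<'E'
from h import *
w=np.load("w6.npz");c={k:w[k] for k in("mtx","dist","T")};im=cv2.imread("pics/w6.png");hsv=cv2.cvtColor(im,cv2.COLOR_BGR2HSV)
s=robot.get_state()
q=proj(c,[.6386,.0329,.058])[0];print(q,c["mtx"][0,0])
b=(((hsv[...,2]>80))).astype(np.uint8)
n,l,st,ce=cv2.connectedComponentsWithStats(b)
for i in range(1,n):
    if st[i,4]>400 and abs(ce[i]-q).max()<50:
        cnt=max(cv2.findContours((l==i).astype(np.uint8),0,1)[0],key=cv2.contourArea);cnt=cv2.convexHull(cnt)
        P=plane(c,cnt.reshape(-1,2),.058);(x,y),r=cv2.minEnclosingCircle((P[:,:2]*1000).astype(np.float32));A=np.c_[2*P[:,:2],np.ones(len(P))];f=np.linalg.lstsq(A,(P[:,:2]**2).sum(1),rcond=None)[0]
        print(st[i],"circle",x,y,r,"fit",f[:2],np.sqrt(f[2]+f[:2]@f[:2]),rect(P)[0])
red=(hsv[...,1]>140)&((hsv[...,0]<8)|(hsv[...,0]>172))&(hsv[...,2]>60)
v,u=np.nonzero(red);k=(abs(u-q[0])<60)&(abs(v-q[1])<60);rp=plane(c,np.c_[u,v][k],.058)[:,:2]
d=np.linalg.svd(rp-rp.mean(0))[2][0];print("red",len(rp),rp.mean(0),np.arctan(d[1]/d[0]),rect(rp)[0])
D=rp.mean(0)-f[:2];print("from centre",np.arctan2(D[1],D[0]))
br=(hsv[...,1]>70)&(abs(hsv[...,0].astype(int)-22)<8)&(hsv[...,2]>60);v,u=np.nonzero(br);k=(abs(u-q[0])<60)&(abs(v-q[1])<60);print("brass",k.sum(),rect(plane(c,np.c_[u,v][k],.0805)))
P=cloud(c,w["d"]);m=(w["d"]>.05)&(np.hypot(P[...,0]-f[0],P[...,1]-f[1])<.02)&(P[...,2]>.066);p=P[m];print("above dial",len(p));print(np.c_[p[::max(1,len(p)//15)]].round(4))
E
python3 dial.py
```

```text
19.0 [0.57062006 0.01553261 0.15053523] [ 4.10979724e-01 -3.11421574e+00 -1.89783142e-04] [-0.08  0.53  1.59  0.    1.01 -1.91]
[277.16940817 304.30007622] 296.79914336481625
[ 246  277   64   56 2768] circle 639.3947143554688 33.22071838378906 27.015180587768555 fit [0.63919735 0.03351084] 0.026641697863617607 ((639.0704956054688, 33.250980377197266), (52.69491958618164, 53.225250244140625), 65.36582946777344)
red 64 [0.65845151 0.0391647 ] 0.203401583137527 ((655.4153442382812, 38.109397888183594), (20.176292419433594, 5.203962326049805), 15.022709846496582)
from centre 0.2856152537571655
brass 35 (((630.9673461914062, 31.246126174926758), (19.403846740722656, 0.7689184546470642), 14.972757339477539), array([[621.4955  ,  29.110947],
       [621.6941  ,  28.368134],
       [640.4392  ,  33.381306],
       [640.2406  ,  34.12412 ]], dtype=float32))
above dial 21
[[0.6313 0.0309 0.0664]
 [0.6314 0.0309 0.0676]
 [0.6316 0.031  0.0687]
 [0.6312 0.0309 0.0707]
 [0.6316 0.031  0.0714]
 [0.6312 0.0309 0.0735]
 [0.6316 0.031  0.0743]
 [0.6308 0.0308 0.0768]
 [0.6314 0.031  0.0772]
 [0.6319 0.0311 0.0778]
 [0.6314 0.031  0.0798]
 [0.6308 0.0308 0.0819]
 [0.6316 0.031  0.0821]
 [0.6327 0.0313 0.0817]
 [0.6329 0.0314 0.0827]
 [0.6355 0.0321 0.0801]
 [0.6344 0.0318 0.083 ]
 [0.6364 0.0323 0.0813]
 [0.6365 0.0323 0.0824]
 [0.6374 0.0326 0.0823]
 [0.6399 0.0332 0.08  ]]
```

```bash
python3 - <<'E'
from h import *
go([.3716,.2951,.110],.215)
E
```

```text
turn [ 0.  -0.   0.6] shift [ 4.5  10.52  1.36]
```

>>> arm_command(targets="0.4 0.5 0 0 0 0.6 0.2;0.41 0.91 0 0 0 0 0.2;0.41 0.91 0 0 0 0 0.2;0.41 0.91 0 0 0 0 0.2;0.41 0.91 0 0 0 0 0.2;0.41 0.91 0 0 0 0 0.2;0.41 0.91 0.1 0 0 0 0.2;0.41 0.91 0.2 0 0 0 0.2;0.41 0.91 0.3 0 0 0 0.2;0.41 0.91 0.4 0 0 0 0.2;0.41 0.91 0.36 0 0 0 0.2;0 0.91 0 0 0 0 0.2;0 0 0 0 0 0 0.2;0 0 0 0 0 0 0.2;0 0 0 0 0 0 0.2")

```text
t: 20.55
eef_pos: [0.3716, 0.2936, 0.1099]
tool_rot: [-0.336, 3.123, -0.0]
ft_force: [0.8, 0.2, -0.3]
width: 0.0343
gripper_force: 0.0
```

```bash
python3 look.py w7 wrist; cat > knob.py <<'E'
from h import *
w=np.load("w7.npz");c={k:w[k] for k in("mtx","dist","T")};im=cv2.imread("pics/w7.png");hsv=cv2.cvtColor(im,cv2.COLOR_BGR2HSV)
k0=np.array([.440,.310]);q=proj(c,[*k0,.04])[0];print("proj",q)
P=cloud(c,w["d"]);m=(w["d"]>.05)&(np.hypot(P[...,0]-k0[0],P[...,1]-k0[1])<.035)
z=P[...,2];print("n",m.sum())
for lo,hi,n in((.037,.046,"bar top"),(.013,.022,"skirt top"),(.008,.05,"all")):
    p=P[m&(z>lo)&(z<hi)];print(n,len(p),np.median(p[:,2]),rect(p)[0],p.mean(0).round(4))
g=cv2.cvtColor(im,cv2.COLOR_BGR2GRAY);wh=(g>110)&m&(z>.03);v,u=np.nonzero(wh);p=plane(c,np.c_[u,v],.040);print("white",len(p),p.mean(0),rect(p)[0])
E
python3 knob.py
```

```text
20.55 [0.3716273  0.29361944 0.10985885] [-3.36496205e-01  3.12328869e+00 -6.01943427e-05] [ 0.54  0.49  1.87 -0.    0.78 -1.24]
proj [280.00316627 321.125639  ]
n 4159
bar top 749 0.040800852715521974 ((439.2856140136719, 310.5486755371094), (43.78532409667969, 12.025757789611816), 15.050003051757812) [0.4376 0.3101 0.0407]
skirt top 1314 0.018813109383824814 ((438.218994140625, 310.9913330078125), (42.10195541381836, 43.085628509521484), 11.115093231201172) [0.4359 0.3105 0.0185]
all 2352 0.019355980067536332 ((439.0001220703125, 311.15020751953125), (43.20839309692383, 43.11404800415039), 72.85392761230469) [0.4346 0.3098 0.0259]
white 110 [0.45118732 0.3134935  0.04      ] ((451.8895568847656, 312.0592346191406), (18.521957397460938, 8.240915298461914), 15.81786060333252)
```

```bash
python3 - <<'E'
from h import *
go([.440,.3107,.046],.2625)
E
```

```text
turn [-0.   0.  -0.6] shift [-2.35 -0.04  2.13]
```

>>> arm_command(targets="-0.7 -0.04 0 0 0 -0.6 0.2;-0.8 0 0 0 0 0 0.2;-0.85 0 0 0 0 0 0.2;0 0 0 0 0 0 0.2;0 0 0.6 0 0 0 0.2;0 0 0.6 0 0 0 0.2;0 0 0.6 0 0 0 0.2;0 0 0.33 0 0 0 0.2;0 0 0 0 0 0 0.2;0 0 0 0 0 0 0.2")

```text
t: 21.6
eef_pos: [0.4402, 0.3102, 0.0461]
tool_rot: [0.411, -3.115, 0.0]
ft_force: [1.3, -0.9, 0.6]
width: 0.0344
gripper_force: 0.0
```

```bash
python3 - <<'E'
from h import *
go([.440,.3107,.046],.2625)
E
```

```text
turn [-0. -0. -0.] shift [0.   0.02 0.  ]
```

Close, lift, and note the state.

>>> arm_command(targets="0 0 0 0 0 0 1;0 0 0 0 0 0 1;0 0 0 0 0 0 1;0 0 0 0 0 0 1;0 0 0 0 0 0 1;0 0 0 0 0 0 1")

```text
t: 22.2
eef_pos: [0.4405, 0.3105, 0.0467]
tool_rot: [-0.412, 3.113, 0.001]
ft_force: [-0.9, -2.1, 8.7]
width: 0.0104
gripper_force: 59.1
```

>>> arm_command(targets="0 0 -0.4 0 0 0 1;0 0 -0.8 0 0 0 1;0 0 -0.8 0 0 0 1;0 0 -0.8 0 0 0 1;0 0 -0.8 0 0 0 1;0 0 -0.4 0 0 0 1;0 0 0 0 0 0 1")

```text
t: 22.9
eef_pos: [0.4408, 0.3108, 0.1675]
tool_rot: [-0.411, 3.112, 0.002]
ft_force: [0.0, 1.2, -2.6]
width: 0.01
gripper_force: 59.1
```

```bash
python3 - <<'E'
from h import *
s=robot.get_state();go([.639,.0332,.135],.2618)
c=robot.camera_params("wrist");p,d=robot.read_camera("wrist")
# knob held: skirt outline behind fingers, in tool frame
P=cloud(c,d);Rt=R.from_rotvec(s["tool_rot"]);q=Rt.inv().apply((P-s["eef_pos"]).reshape(-1,3)).reshape(P.shape)
m=(d>.03)&(abs(q[...,0])<.04)&(abs(q[...,1])<.03)
for lo,hi,n in((.003,.008,"bartop?"),(.022,.03,"skirt top"),(.03,.05,"skirt side")):
    k=q[m&(q[...,2]>lo)&(q[...,2]<hi)];print(n,len(k), len(k) and np.r_[np.percentile(k[:,0],[1,99]),np.percentile(k[:,1],[1,99]),np.median(k[:,2])].round(4))
E
```

```text
turn [0.01 0.04 0.01] shift [ -3.99 -10.65   1.08]
bartop? 1957 [-0.0193  0.0218 -0.0157  0.0171  0.0057]
skirt top 1481 [-0.0005  0.0228 -0.02    0.0213  0.0278]
skirt side 477 [ 0.0072  0.0227 -0.0197  0.0211  0.0377]
```

>>> arm_command(targets="-0.2 -0.4 0 0 0 0 1;-0.33 -0.88 0 0 0 0 1;-0.33 -0.88 0 0 0 0 1;-0.33 -0.88 0 0 0 0 1;-0.33 -0.88 0 0 0 0 1;-0.33 -0.88 0 0 0 0 1;-0.33 -0.88 0 0 0 0 1;-0.33 -0.88 0 0 0 0 1;-0.33 -0.88 0 0 0 0 1;-0.33 -0.88 0 0 0 0 1;-0.33 -0.88 0 0 0 0 1;-0.33 -0.88 0 0 0 0 1;-0.16 -0.57 0 0 0 0 1;0 0 0.5 0 0 0 1;0 0 0.5 0 0 0 1;0 0 0 0 0 0 1;0 0 0 0 0 0 1")

```text
t: 24.65
eef_pos: [0.6384, 0.0329, 0.1352]
tool_rot: [0.412, -3.113, -0.0]
ft_force: [1.5, -0.4, -1.0]
width: 0.0102
gripper_force: 59.0
```

```bash
python3 - <<'E'
from h import *
go([.639,.0332,.135],.2618);print(robot.get_state()["joint_positions"].round(2))
E
```

```text
turn [ 0.01 -0.02  0.01] shift [-0.02  0.01  0.01]
[-0.04  0.63  1.43  0.    1.08 -1.88]
```

>>> arm_command(targets="-0.02 0 0.08 0 0 0 1;0 0 0.08 0 0 0 1;0 0 0.08 0 0 0 1;0 0 0.08 0 0 0 1;0 0 0.08 0 0 0 1;0 0 0 0 0 0 1;0 0 0 0 0 0 1")

```text
t: 25.35
eef_pos: [0.6394, 0.0331, 0.1237]
tool_rot: [0.412, -3.114, -0.0]
ft_force: [0.3, 0.1, -1.9]
width: 0.0106
gripper_force: 59.0
```

It's 3.5 mm down over the tip with no reaction. Continue.

>>> arm_command(targets="0 0 0.1 0 0 0 1;0 0 0.1 0 0 0 1;0 0 0.1 0 0 0 1;0 0 0.07 0 0 0 1;0 0 0 0 0 0 1;0 0 0 0 0 0 1")

```text
t: 25.95
eef_pos: [0.6394, 0.0331, 0.1127]
tool_rot: [-0.412, 3.114, -0.0]
ft_force: [-1.5, -0.0, 1.5]
width: 0.0102
gripper_force: 59.4
```

>>> arm_command(targets="0 0 0.05 0 0 0 1;0 0 0.05 0 0 0 1;0 0 0.04 0 0 0 1;0 0 0 0 0 0 1;0 0 0 0 0 0 1")

```text
t: 26.45
eef_pos: [0.6394, 0.0331, 0.1085]
tool_rot: [-0.412, 3.114, -0.0]
ft_force: [-1.7, 0.3, 4.8]
width: 0.0103
gripper_force: 59.9
```

>>> arm_command(targets="0 0 0.05 0 0 0 1;0 0 0.05 0 0 0 1;0 0 0 0 0 0 1;0 0 0 0 0 0 1")

```text
t: 26.85
eef_pos: [0.6397, 0.0331, 0.1072]
tool_rot: [-0.412, 3.113, -0.001]
ft_force: [-9.7, 0.6, 30.6]
width: 0.0103
gripper_force: 63.3
```

>>> arm_command(targets="0 0 0.05 0 0 0 1;0 0 0 0 0 0 1;0 0 0 0 0 0 1")

```text
t: 27.15
eef_pos: [0.6399, 0.0331, 0.107]
tool_rot: [-0.411, 3.112, -0.001]
ft_force: [-14.5, 0.0, 47.8]
width: 0.0105
gripper_force: 65.6
```

>>> arm_command(targets="0 0 -0.07 0 0 0 1;0 0 0 0 0 0 1;0 0 0 0 0 0 1;0 0 0 0 0 0 1")

```text
t: 27.55
eef_pos: [0.6396, 0.0331, 0.1073]
tool_rot: [-0.412, 3.113, -0.0]
ft_force: [-6.7, 1.2, 22.4]
width: 0.0101
gripper_force: 62.2
```

```bash
python3 look.py s9 scene; python3 - <<'E'
from h import *
s=robot.get_state();c=robot.camera_params("wrist");p,d=robot.read_camera("wrist");P=cloud(c,d)
m=(d>.03)&(np.hypot(P[...,0]-.639,P[...,1]-.0332)<.03);z=P[...,2]
k=P[m&(z>.06)&(z<.085)];print("skirt top z",np.percentile(k[:,2],[50,90]),rect(k)[0]);print(s["ft_force"],s["eef_pos"],np.degrees(R.from_rotvec(s["tool_rot"]).as_matrix()[:,2]))
# cover still open, spreader, from scene/top
c=robot.camera_params("top");p,d=robot.read_camera("top");P=cloud(c,d)
hsv=cv2.cvtColor(p[:,:,::-1].copy(),cv2.COLOR_BGR2HSV);mm=np.zeros(d.shape,bool);mm[205:290,362:398]=hsv[205:290,362:398,1]>90
v,u=np.nonzero(mm);print("handle",rect(plane(c,np.c_[u,v],.012))[0])
d0=np.load("top0.npy");D=abs(d-d0)>.006;n,l,st,ce=cv2.connectedComponentsWithStats(D.astype(np.uint8))
for i in range(1,n):
    if st[i,4]>25: print("changed",st[i],ce[i].round())
E
```

```text
27.55 [0.63962382 0.03311199 0.10734704] [-4.11530481e-01  3.11329493e+00 -3.59951417e-04] [-0.04  0.67  1.45 -0.    1.02 -1.88]
skirt top z [0.07946229 0.08046944] ((627.5320434570312, 30.944988250732422), (28.7749080657959, 48.77888870239258), 14.747079849243164)
[-7.21612808 -0.10057602 23.37370792] [0.63963964 0.03313574 0.10734815] [ 7.17916093e-02 -4.09440819e-03 -5.72957344e+01]
handle ((419.6411437988281, -327.5871887207031), (19.783889770507812, 109.31158447265625), 77.78865051269531)
changed [    0     0   560   238 36863] [284.  66.]
changed [   79   116   240   304 35660] [201. 265.]
changed [524 230  28  24 150] [538. 240.]
changed [552 233   8  16  41] [556. 240.]
changed [525 244  25  27 135] [537. 258.]
changed [ 18 256   8   9  27] [ 21. 260.]
changed [  8 258  10   9  32] [ 12. 262.]
changed [ 19 260  11  17  40] [ 25. 269.]
changed [527 260   9  10  27] [530. 265.]
changed [  1 265  17  21  68] [  8. 274.]
changed [545 266  14  17  48] [553. 274.]
changed [ 12 272  18  21  84] [ 21. 283.]
changed [517 278  16  32 150] [524. 293.]
changed [538 282  10  10  29] [542. 287.]
changed [548 284  12  10  30] [553. 289.]
changed [  6 286  14  11  52] [ 13. 291.]
changed [538 293  22  24 125] [550. 303.]
changed [530 298  13  17  57] [536. 306.]
changed [519 311  22  17 101] [528. 318.]
changed [539 320  17  13  62] [547. 326.]
changed [   0  324   88   96 4543] [ 26. 379.]
changed [542 334  18  11  38] [551. 338.]
changed [521 341  16  25 110] [529. 353.]
changed [537 340  13  18  53] [543. 350.]
changed [534 356  13  12  42] [540. 362.]
changed [523 368  26  20 127] [536. 378.]
changed [519 378  17  11  49] [526. 384.]
changed [547 380  11  12  38] [552. 386.]
changed [521 389  22  16  69] [531. 396.]
changed [522 410   8   9  33] [525. 414.]
```

```bash
python3 -c "
from plant import robot
print(robot.sign_off())"
```

```text
the job is handed in; nothing more can be done
None
```

I've handed in the job: cover open, spreader back in its old place on the counter, and knob keyed on the spindle and held pressed to the stop at about 22 N. The sign-off gave no verdict, and I didn't check the cover or bystanders again at the end.

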